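Turn the tea out of its caddy

ROBOT

A 6-joint arm with a two-finger parallel gripper is mounted at the origin on a cart in front of the work surface, level with it; the furniture and walls round the work are solid. World frame = base frame: x ahead of the robot, y to its left, z up, the work surface at z = 0. Lengths are in m, angles in rad, forces in N, time in s.
With the tool pointing down it reaches from about 0.375 to 0.975 m from the base axis. Payload 3.8 kg.
Tool frame: the origin (TCP) lies midway between the tips of the shut fingers; the grasp point (between the pads) lies 19 mm behind it; z points along the fingers, y is the line along which they close (so a half turn about z gives the same grasp; the last joint's range is limited). The gripper opens to 85 mm and grips with 20 to 120 N. Pads are 22 mm wide; open, the fingers measure 114 mm over their backs; the gripper's body (76 mm by 85 mm) begins 54 mm behind the grasp point. The pads swing forward as they close: fully open they stand 13 mm farther back than shut.
Start: joints at [-1.194, 0.264, 1.604, -0, 1.274, -0.037], TCP at [0.271, -0.618, 0.231] pointing down, gripper open.
Joint ranges: [-2.63, 2.63], [-0.94, 2.18], [0.31, 2.57], [-1.31, 4.45], [0, 2.66], [-2.55, 2.55]. Speed limits (rad/s): [2.57, 2.57, 3.14, 3.14, 3.14, 3.14].

INTERFACE

Orientations are given as a unit quaternion [x, y, z, w].
In Python, from station import r, viewer gives the robot as it stands. The module is installed in compiled form; this text tells all that it offers. Calls block until the motion is done:
- r.goto(position, orientation): joint-space move of the TCP to a pose.
- r.move_straight(position, frame=None, speed=0.15, contact_N=None): straight line of the TCP; frame=None keeps the orientation; speed is the mean speed in m/s. With contact_N (N) it stops when the force on the tool has changed by that much, and returns True; else False.
- r.set_joints(angles): joint-space move.
- r.ungrasp() and r.clamp(force=None): open the fingers fully, or close them until they stop; force is the grip in N (None keeps the last).
- r.hold(seconds).
- r.inverse_kinematics(position, orientation): joint angles nearest the present ones, or None.
- r.observe(): the state.
- viewer.camera(name): name is "scene" or "top"; returns the picture (420x560x3 uint8, red, green, blue); there is no depth.
- viewer.camera_info(name): a dict with "K" (3x3 intrinsics, pixels), "rvec" (rotation vector, rad) and "tvec" (3), from world to camera coordinates, as OpenCV has them. Camera axes: x right, y down, z forward; pixel columns grow to the right and rows downward; lengths in m; the calibration is good to about 2 mm. A picture is of the moment at which its call begins. camera_info takes no time and is no camera call.
A pose or a line that the arm cannot do raises r.MotionError and nothing moves.
- r.finish_job(): hands the job in; it is judged then, once.
The state is a dict: "clock": time; "joints": joint angles; "dq": joint speeds; "joint_torque": joint torques, N m; "ee_pos": TCP position; "orientation": TCP orientation; "contact_force": force on the tool from outside, world axes, zero at the start; "moment": the same for the moment, N m; "width": opening from 0.0 (shut) to 1.0 (fully open); "grasp_force": force on a finger pad.
Only numpy, scipy, OpenCV 4.12 (cv2) and the standard library are available. Lean on these libraries where they do the work, as an engineer would, in place of code of your own. Each camera call takes 0.05 s, during which the arm holds its last target. There are 200 camera calls.

TASK

Turn the closed tea caddy upside down onto the wooden board, keeping its loose lid pinched shut all the while so that the block of tea inside is not spilled, and put it down gently. Then lift the caddy's steel body straight up, leaving the block of tea on the upturned lid on the board, and, still mouth down, stand the empty body on the worktop clear of the board. Leave the jam jar, the mug and the steel spoon where they are.

Things in the scene. Friction and masses are not known exactly. Their poses are not given: they have to be found in the camera images.
- caddy: Steel lower part (body) of a square tea caddy, 60 x 60 mm, 26 mm high, walls along its x and y. Origin: centre of its underside; z points to its mouth. Starts upright, lid on. An inner sleeve (49.6 mm square outside, 43.6 inside) stands 8 mm above the rim into the lid: mouth down on its own it is 34 mm high. 0.14 kg, friction about 1.
- caddy_rim (a point): Centre of the steel body's rim, 26 mm from its origin along its z; coincides with the lid's origin while shut. The shut caddy is 60 x 60 x 52 mm with smooth flush sides; pads pressing on two facing sides across the seam hold lid and body together. Lying on its side it stays shut by itself.
- caddy_lid: Loose pale wooden lid of the caddy, 60 x 60 x 26 mm, 4 mm thick, hollow (22 mm deep inside), sides flush with the steel body. Only gravity holds it: it fits over the sleeve with about 1 mm play and comes off straight. Origin: centre of its open edge (the seam); z points to its flat closed top. 0.09 kg.
- tea_block: Dark brown pressed block of tea, 36 x 36 x 28 mm, loose inside the shut caddy (hidden at the start, lying on the body's inner floor, which is 6 mm above its underside). Origin: its centre. Mass about 0.05 kg.
- board: Low wooden serving board, 160 mm along its x, 180 mm along its y, 18 mm thick, lying fixed on the worktop. Origin: centre of its underside; z up.
- jam_jar: Bystander: jam jar with yellow cap, about 64 x 69 mm, 88 mm high. Origin: centre of its underside.
- mug: Bystander: white and green mug, 78 mm across (116 mm with handle), 101 mm high. Origin: centre of its underside.
- spoon: Bystander: steel spoon lying flat at the left front of the worktop, 188 x 39 x 16 mm. Origin: centre of its underside.
Mind the look-alikes: they are no part of the job. What is shaped like the caddy but red is not meant. Of the things that look like the caddy_lid, the larger one is meant.

How it is judged:
By the outcome, as a careful person would: the job done as asked, in the order asked, and still so for the second after the job is handed in, with the robot touching nothing.
It also fails if it takes over 66 s, if anything falls off the work surface, if the arm or the gripper's body presses on something with over 40 N, if the wrist force passes 120 N, or if a joint passes its speed limit or range.

## Working session

There is one attempt and no reset: what is moved stays moved. The work goes in short steps, each a Python script; the robot and the scene stay as the last script left them, time stands still between calls to the robot, and variables do not carry over. Pictures are saved under pics/ and viewed, at most 13 in all, crops included, and the job is handed in when it is done.

```bash
mkdir -p pics; python3 - <<'E'
from station import r, viewer
import cv2
for n in("scene","top"):
    i=viewer.camera_info(n); print(n,i)
    cv2.imwrite(f"pics/{n}0.png",viewer.camera(n)[:,:,::-1])
o=r.observe(); print(o["clock"],o["ee_pos"],o["orientation"],o["width"])
E
```

```text
scene {'K': array([[441.6690238 ,   0.        , 281.03665017],
       [  0.        , 441.6690238 , 201.0469503 ],
       [  0.        ,   0.        ,   1.        ]]), 'rvec': array([ 0.52522625, -2.47641842,  1.48093194]), 'tvec': array([0.65506674, 0.01865622, 1.06374895])}
top {'K': array([[477.00001277,   0.        , 278.1683367 ],
       [  0.        , 477.00001277, 210.6167025 ],
       [  0.        ,   0.        ,   1.        ]]), 'rvec': array([ 2.14615355, -2.17200298,  0.18152569]), 'tvec': array([0.27042688, 0.59817108, 1.17297117])}
0.1 [ 0.27115943 -0.61740276  0.2300636 ] [ 9.78673679e-01  2.05418500e-01 -1.58129532e-04 -1.02181586e-03] 1.0013357470652484
```

View pics/scene0.png

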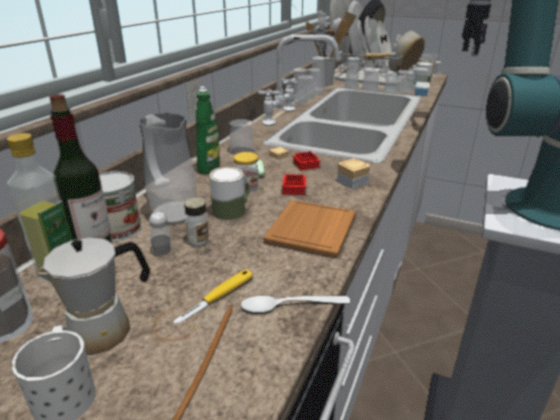

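View pics/top0.png

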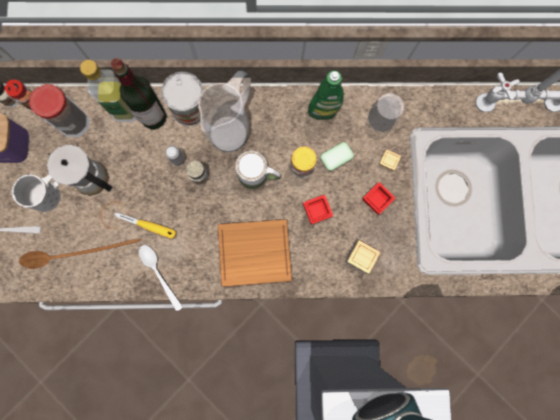

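Top view: the caddy with its pale lid is at about (364,257), and in the scene view at (353,172) with its steel lower part visible. The look-alikes are the small lid at top (390,160) / scene (278,153), and the red boxes at top (318,209) and (378,197). The board is at top (255,252). I'll enlarge both views to confirm.

```bash
python3 - <<'E'
import cv2,numpy as np
a=cv2.imread("pics/scene0.png");b=cv2.imread("pics/top0.png")
A=cv2.resize(a[140:200,320:390],None,fx=8,fy=8,interpolation=cv2.INTER_CUBIC)
B=cv2.resize(b[225:290,335:395],None,fx=8,fy=8,interpolation=cv2.INTER_CUBIC)
def grid(I,x0,y0,f):
    for x in range(0,I.shape[1],10*f): cv2.line(I,(x,0),(x,8),(0,255,0),1);cv2.putText(I,str(x0+x//f),(x,20),0,.4,(0,255,0))
    for y in range(0,I.shape[0],10*f): cv2.line(I,(0,y),(8,y),(0,255,0),1);cv2.putText(I,str(y0+y//f),(10,y+4),0,.4,(0,255,0))
grid(A,320,140,8);grid(B,335,225,8)
cv2.imwrite("pics/cropS.png",A);cv2.imwrite("pics/cropT.png",B)
C=cv2.resize(b[140:300,210:410],None,fx=4,fy=4,interpolation=cv2.INTER_CUBIC);C=C[:600]
grid(C,210,140,4)
cv2.imwrite("pics/cropB.png",C)
E
```

```text
(no output)
```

View pics/cropS.png

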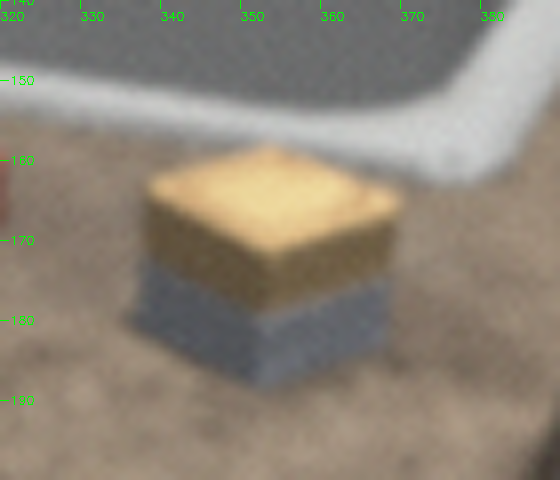

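View pics/cropT.png

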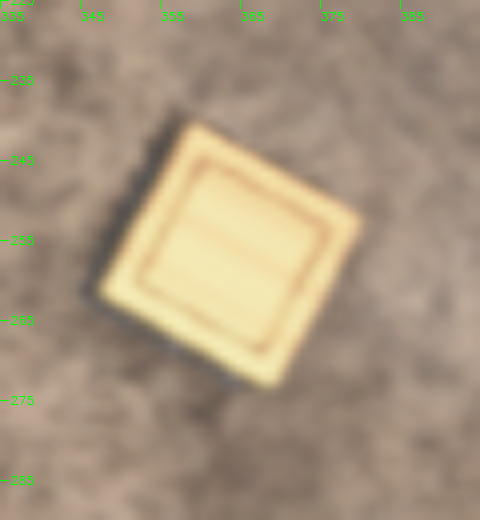

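View pics/cropB.png

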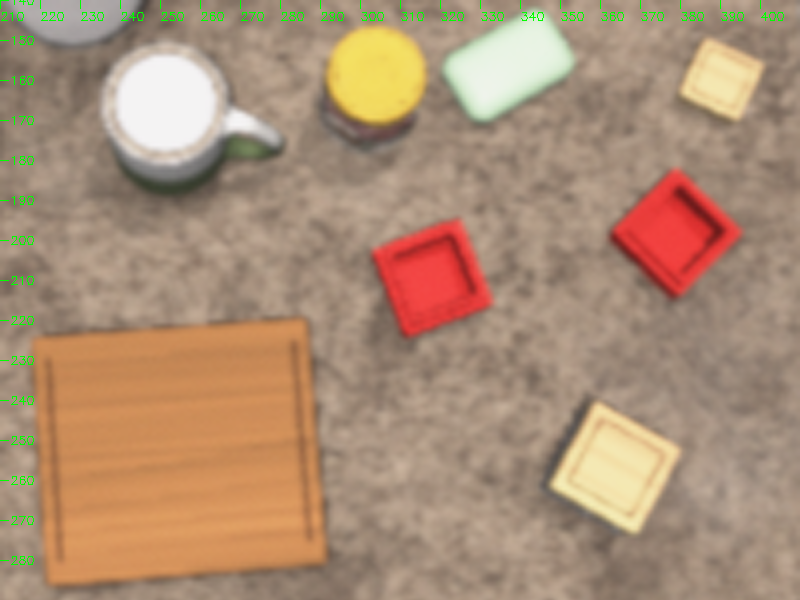

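Candidates: the big pale lid on steel at top (364,257) / scene (353,165) is the caddy, since it is the larger one and has a grey body under it. The small lid at (390,160) is too small, and the two red boxes are not meant. Lid corners in the top view: (359.4,240.3), (380.3,252.3), (369.4,273.5), (347.5,261.3). In the scene view: (353.8,158.1), (370.4,165.3), (353.8,171.9), (338.5,163.4).

```bash
cat > h.py <<'E'
from station import r, viewer
import numpy as np, cv2
from scipy.spatial.transform import Rotation as R
I={n:viewer.camera_info(n) for n in("scene","top")}
def ray(n,p):
    i=I[n];M=cv2.Rodrigues(i["rvec"])[0];d=M.T@np.linalg.inv(i["K"])@[p[0],p[1],1.]
    return -M.T@i["tvec"],d/np.linalg.norm(d)
def atz(n,p,z):
    c,d=ray(n,p);return c+d*(z-c[2])/d[2]
def tri(ps,pt):
    c,d=ray("scene",ps);e,f=ray("top",pt)
    s=np.linalg.lstsq(np.c_[d,-f],e-c,rcond=None)[0]
    a,b=c+s[0]*d,e+s[1]*f;return (a+b)/2,np.linalg.norm(a-b)
def proj(n,X):
    i=I[n];return cv2.projectPoints(np.array(X,float).reshape(-1,3),i["rvec"],i["tvec"],i["K"],None)[0].reshape(-1,2)
E
python3 - <<'E'
from h import *
np.set_printoptions(precision=4,suppress=True)
T=np.array([(359.4,240.3),(380.3,252.3),(369.4,273.5),(347.5,261.3)])
S=np.array([(353.8,158.1),(370.4,165.3),(353.8,171.9),(338.5,163.4)])
for k in range(4):
    q=[tri(S[(i+k)%4],T[i]) for i in range(4)]
    if max(e for _,e in q)<.02: print(k);[print(*x) for x in q]
print("lid at .052");L=np.array([atz("top",p,.052) for p in T]);print(L,L.mean(0),np.linalg.norm(L-np.roll(L,1,0),axis=1))
print([np.degrees(np.arctan2(*(L[(i+1)%4]-L[i])[[1,0]])) for i in range(4)])
SL=np.array([atz("scene",p,.052) for p in S]);print("scene",SL,SL.mean(0))
B=np.array([atz("top",p,.018) for p in [(218.8,224.5),(286.3,220),(291.8,280.5),(222.5,286.3)]]);print("board",B,B.mean(0),np.linalg.norm(B-np.roll(B,1,0),axis=1))
print(proj("scene",B))
for p in [(318,209),(378,197),(252,168),(304,160),(415,150),(416,272),(178,305),(250,298)]: print(p,atz("top",p,.0))
print(proj("top",[0,0,0]))
print("bottom z0",[atz("scene",p,0) for p in [(352.8,188.8),(337.3,180.3),(368.5,183)]])
E
```

```text
3
[0.5224 0.0607 0.0494] 0.00042150778751756993
[0.4932 0.0098 0.0502] 0.002624274400833108
[0.4405 0.0392 0.0501] 0.0016287172145127192
[0.471  0.0922 0.0473] 0.000686807588364644
lid at .052
[[0.5224 0.0612 0.052 ]
 [0.4918 0.0099 0.052 ]
 [0.4397 0.0394 0.052 ]
 [0.4705 0.0929 0.052 ]] [0.4811 0.0509 0.052 ] [0.0608 0.0597 0.0599 0.0617]
[np.float64(-120.83350090931981), np.float64(150.4746204572993), np.float64(60.06519638304927), np.float64(-31.415404285211597)]
scene [[0.4934 0.0144 0.052 ]
 [0.4404 0.0439 0.052 ]
 [0.4689 0.1024 0.052 ]
 [0.5206 0.0664 0.052 ]] [0.4808 0.0568 0.052 ]
board [[0.57   0.4157 0.018 ]
 [0.5798 0.242  0.018 ]
 [0.4251 0.2306 0.018 ]
 [0.413  0.4058 0.018 ]] [0.497  0.3235 0.018 ] [0.1573 0.1739 0.1551 0.1756]
[[264.6735 235.3492]
 [292.2413 198.8201]
 [356.0301 209.6058]
 [338.3475 250.4709]]
(318, 209) [0.6102 0.1573 0.    ]
(378, 197) [ 0.6408 -0.0029  0.    ]
(252, 168) [0.722  0.3301 0.    ]
(304, 160) [0.7428 0.1914 0.    ]
(415, 150) [ 0.7682 -0.1087  0.    ]
(416, 272) [ 0.4424 -0.0934  0.    ]
(178, 305) [0.3675 0.52   0.    ]
(250, 298) [0.3823 0.3373 0.    ]
[[388.14   453.8687]]
bottom z0 [array([0.4695, 0.0941, 0.    ]), array([0.522 , 0.0614, 0.    ]), array([0.4405, 0.0431, 0.    ])]
```

Triangulated lid top is 49 mm high (52 given) with sides of 60 mm, centre (0.481, 0.052) and side directions at 59.6° and -30.4°. The board is at about (0.497, 0.323) and fits 160x180.

Plan: two 90° turns about the closing axis. The first lays the caddy on its side on the board, then I regrasp across the seam and turn again. The tool stays tilted down throughout so the gripper body clears the surfaces. Next I check reachability.

```bash
cat >> h.py <<'E'
SW=.024  # TCP ahead of pad centre at 60 mm opening
def pose(G,az,a,flip=1,sw=SW):
    """grip point G, heading az, tilt a from down toward heading (deg); returns TCP, quat"""
    h=np.array([np.cos(np.radians(az)),np.sin(np.radians(az)),0]);z=np.array([0,0,1.])
    a=np.radians(a);d=-z*np.cos(a)+h*np.sin(a);c=flip*np.cross(z,h)
    return np.array(G)+sw*d, R.from_matrix(np.c_[np.cross(c,d),c,d]).as_quat()
E
python3 - <<'E'
from h import *
C=[.481,.0525];B=[.497,.3235]
def ok(G,az,a,f): return r.inverse_kinematics(*pose(G,az,a,f))
print("pick")
for az in (59.6,-30.4,149.6,-120.4):
  for f in (1,-1):
    print(az,f,[(a,np.round(q,2).tolist()) for a in(-45,-30,-15,0) if (q:=ok([*C,.026],az,a,f)) is not None and ok([*C,.12],az,a,f) is not None])
print("board")
for az in range(-180,180,30):
  for f in (1,-1):
    print(az,f,[a for a in(-45,-30,-15,0) if ok([*B,.048],az,a,f) is not None and ok([*B,.12],az,a,f) is not None],[a for a in(45,60,75,90) if ok([*B,.048],az,a,f) is not None and ok([*B,.12],az,a,f) is not None])
E
```

```text
pick
59.6 1 [(-45, [0.36, 0.57, 1.86, -0.47, 1.4, -2.0]), (-30, [0.29, 0.42, 1.97, -0.38, 1.18, -2.1]), (-15, [0.19, 0.28, 2.08, -0.24, 0.96, -2.27])]
59.6 -1 [(-45, [0.36, 0.57, 1.86, -0.47, 1.4, 1.14]), (-30, [0.29, 0.42, 1.97, -0.38, 1.18, 1.04]), (-15, [0.19, 0.28, 2.08, -0.24, 0.96, 0.87]), (0, [0.06, 0.17, 2.19, -0.0, 0.77, 0.59])]
-30.4 1 [(-45, [-0.13, 0.62, 1.78, 0.28, 1.5, -1.3]), (-30, [-0.09, 0.46, 1.91, 0.23, 1.26, -1.25]), (-15, [-0.03, 0.3, 2.05, 0.15, 1.02, -1.16]), (0, [0.06, 0.17, 2.19, -0.0, 0.77, -0.98])]
-30.4 -1 [(-45, [-0.13, 0.62, 1.78, 0.28, 1.5, 1.84]), (-30, [-0.09, 0.46, 1.91, 0.23, 1.26, 1.89]), (-15, [-0.03, 0.3, 2.05, 0.15, 1.02, 1.98]), (0, [0.06, 0.17, 2.19, -0.0, 0.77, 2.16])]
149.6 1 [(-15, [0.17, 0.08, 2.33, -0.32, 0.55, 2.53]), (0, [0.06, 0.17, 2.19, -0.0, 0.77, 2.16])]
149.6 -1 [(-30, [0.31, 0.06, 2.45, -0.99, 0.46, 0.13]), (-15, [0.17, 0.08, 2.33, -0.32, 0.55, -0.61]), (0, [0.06, 0.17, 2.19, -0.0, 0.77, -0.98])]
-120.4 1 [(-45, [-0.44, 0.23, 2.4, 1.18, 0.87, -0.88]), (-30, [-0.28, 0.13, 2.36, 0.86, 0.7, -0.43]), (-15, [-0.1, 0.12, 2.29, 0.39, 0.
[... 283 characters left out ...]
[-45, -30, -15, 0] [45, 60, 75, 90]
-120 -1 [-15, 0] [45, 60, 75, 90]
-90 1 [-45, -30, -15, 0] [45, 60, 75, 90]
-90 -1 [] [45, 60, 75, 90]
-60 1 [-45, -30, -15, 0] [45, 60, 75, 90]
-60 -1 [-45] [45, 60, 75, 90]
-30 1 [-45, -30, -15, 0] [45, 60]
-30 -1 [-45, -30, -15] [60]
0 1 [-45, -30, -15, 0] [75, 90]
0 -1 [-45, -30, -15, 0] [75, 90]
30 1 [-45, -30, -15, 0] [45, 60]
30 -1 [-45, -30, -15, 0] [45, 60]
60 1 [-45, -30, -15, 0] [60, 75, 90]
60 -1 [-45, -30, -15, 0] [45, 60, 75, 90]
90 1 [-45, -30, -15] [60, 75, 90]
90 -1 [-45, -30, -15, 0] [45, 60, 75, 90]
120 1 [-45] [45, 60, 75, 90]
120 -1 [-45, -30, -15, 0] [45, 60, 75, 90]
150 1 [] [45, 60, 75, 90]
150 -1 [-45, -30, -15, 0] [45, 60, 75, 90]
```

```bash
python3 - <<'E'
from h import *
C=[.481,.0525];B=[.497,.3235]
def s(n,*k):
    q=r.inverse_kinematics(*pose(*k)); print(n,None if q is None else np.round(q,2).tolist())
for z in(.1,.026): s("pick",[*C,z],59.6,-45,-1)
for az in(60,90):
  for a in(-45,-20,0,20,45):
    s(f"air {az} {a}",[*B,.16],az,a,-1)
  for a in(45,-45):
    s(f"low {az} {a}",[*B,.046],az,a,-1)
for az in(0,90,180): 
  s(f"top{az}",[*B,.068],az,0,-1); s(f"topC{az}",[*C,.03],az,0,-1)
E
```

```text
pick [0.36, 0.46, 1.85, -0.46, 1.5, 1.08]
pick [0.36, 0.57, 1.86, -0.47, 1.4, 1.14]
air 60 -45 [0.68, 0.64, 1.43, -0.27, 1.81, 1.24]
air 60 -20 [0.61, 0.38, 1.67, -0.15, 1.41, 1.18]
air 60 0 [0.54, 0.19, 1.88, -0.0, 1.07, 1.06]
air 60 20 [0.43, 0.03, 2.09, 0.3, 0.75, 0.76]
air 60 45 [0.25, -0.04, 2.34, 1.19, 0.57, -0.17]
low 60 45 [0.25, 0.2, 2.38, 1.65, 0.53, -0.72]
low 60 -45 [0.68, 0.77, 1.46, -0.26, 1.66, 1.28]
air 90 -45 [0.8, 0.54, 1.59, -0.51, 1.63, 0.94]
air 90 -20 [0.68, 0.32, 1.75, -0.28, 1.31, 0.79]
air 90 0 [0.54, 0.19, 1.88, -0.0, 1.07, 0.54]
air 90 20 [0.36, 0.11, 2.01, 0.41, 0.94, 0.13]
air 90 45 [0.14, 0.15, 2.13, 0.98, 1.01, -0.47]
low 90 45 [0.14, 0.35, 2.17, 1.12, 0.89, -0.72]
low 90 -45 [0.8, 0.67, 1.62, -0.51, 1.48, 1.02]
top0 [0.54, 0.29, 1.94, -0.0, 0.91, 2.11]
topC0 [0.06, 0.17, 2.19, -0.0, 0.78, 1.63]
top90 [0.54, 0.29, 1.94, -0.0, 0.91, 0.54]
topC90 [0.06, 0.17, 2.19, -0.0, 0.78, 0.06]
top180 [0.54, 0.29, 1.94, -0.0, 0.91, -1.04]
topC180 [0.06, 0.17, 2.19, -0.0, 0.78, -1.51]
```

```bash
python3 - <<'E'
from h import *
C=[.481,.0525]
o=lambda n:(lambda s:print(n,round(s["clock"],1),np.round(s["ee_pos"],4),np.round(s["contact_force"],1),round(s["width"],3),round(s["grasp_force"],1)))(r.observe())
r.ungrasp()
p,q=pose([*C,.026],59.6,-45,-1)
d=R.from_quat(q).as_matrix()[:,2]
r.goto(p-.09*d,q);o("pre")
print(r.move_straight(p,speed=.12,contact_N=8));o("at")
r.clamp(50);o("clamp")
r.move_straight(p+[0,0,.11],speed=.12);o("up")
cv2.imwrite("pics/up.png",np.hstack([cv2.resize(viewer.camera("scene")[100:260,240:440],(400,320)),cv2.resize(viewer.camera("top")[170:330,260:460],(400,320))])[:,:,::-1])
E
```

```text
pre 3.1 [0.505  0.092  0.0729] [0.7 0.4 0.3] 1.002 0.0
False
at 4.0 [0.4732 0.0382 0.0094] [ 0.3 -0.2 -0.4] 0.998 0.0
clamp 4.3 [0.4737 0.0385 0.0097] [2.8 2.6 3. ] 0.698 49.3
up 5.4 [0.4718 0.0377 0.1183] [ 0.1  0.4 -3.9] 0.699 49.0
```

View pics/up.png

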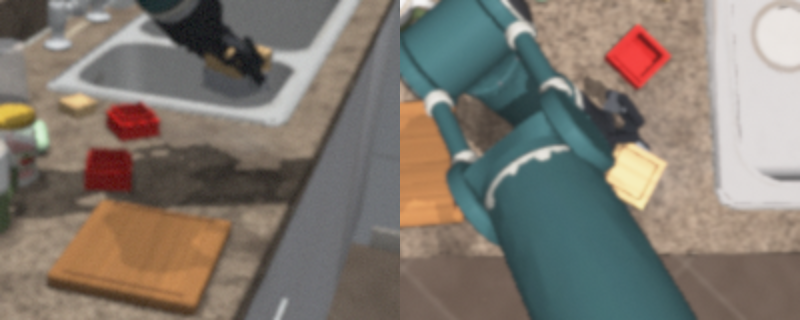

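The caddy is lifted with its lid on: the lid shows at right-half (637,175), and caddy and gripper are up at left-half (235,65). Next I lay it on its side on the board.

```bash
cat >> h.py <<'E'
def o(n):
    s=r.observe();print(n,round(s["clock"],1),np.round(s["ee_pos"],4),np.round(s["contact_force"],1),round(s["width"],3),round(s["grasp_force"],1))
E
python3 - <<'E'
from h import *
B=[.497,.3235]
r.goto(*pose([*B,.17],90,-45,-1));o("above")
for a in(-20,0,20,45): r.goto(*pose([*B,.15],90,a,-1))
r.hold(.3);o("turned")
p,q=pose([*B,.058],90,45,-1)
r.move_straight(p,speed=.1);r.hold(.2)
print(r.move_straight(p-[0,0,.022],speed=.02,contact_N=4));o("down")
cv2.imwrite("pics/side.png",np.hstack([cv2.resize(viewer.camera("scene")[140:280,220:400],(400,311)),cv2.resize(viewer.camera("top")[190:330,180:360],(400,311))])[:,:,::-1])
E
```

```text
above 6.5 [0.497  0.3051 0.1526] [ 0.4 -0.1 -2.5] 0.699 48.9
turned 8.8 [0.497  0.3414 0.1337] [ 0.2 -0.2 -2.7] 0.694 49.1
True
down 10.6 [0.4972 0.3406 0.0341] [0.4 0.2 3.1] 0.695 49.7
```

View pics/side.png

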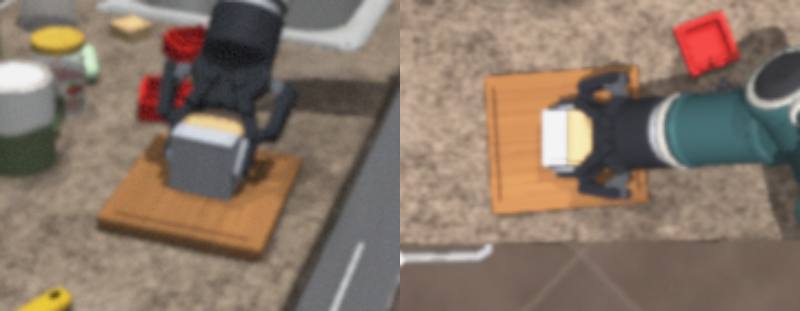

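The caddy lies on its side on the board with the steel bottom facing +y: the body is at left-half (205,165), and at right-half (555,138) with the lid toward the gripper. I release, swing over and regrasp from the other side.

```bash
python3 - <<'E'
from h import *
s=r.observe();p0=s["ee_pos"];d=R.from_quat(s["orientation"]).as_matrix()[:,2]
r.ungrasp();r.hold(.2);o("open")
r.move_straight(p0-.1*d,speed=.15)
S=[p0[0],.3245]
r.goto(*pose([*S,.22],90,10,-1))
p,q=pose([*S,.050],90,-45,-1);d=R.from_quat(q).as_matrix()[:,2]
r.goto(p-.1*d,q);o("pre")
cv2.imwrite("pics/side2.png",np.hstack([cv2.resize(viewer.camera("scene")[140:280,220:400],(400,311)),cv2.resize(viewer.camera("top")[190:330,180:360],(400,311))])[:,:,::-1])
print(r.move_straight(p,speed=.1,contact_N=8));o("at")
E
```

```text
open 11.2 [0.4959 0.3401 0.0327] [-0.1 -0.7  0.8] 0.998 0.0
pre 13.7 [0.4963 0.3769 0.1008] [ 0.4 -0.7  1. ] 1.002 0.0
False
at 15.0 [0.4976 0.3083 0.0335] [-0.3  0.9  0.8] 0.998 0.0
```

View pics/side2.png

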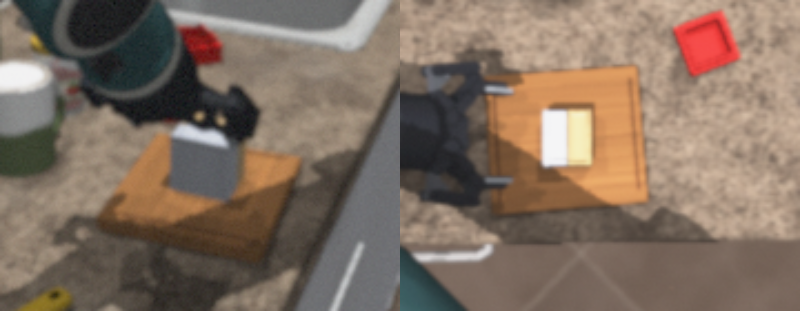

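The caddy lies shut on its side with the seam at right-half (567,137), which is top pixel (255.2,251.7). I check the seam position and clamp if it agrees.

```bash
python3 - <<'E'
from h import *
w=atz("top",(255.2,251.7),.078);print("seam",w)
if abs(w[1]-.3245)>.006: raise SystemExit("off")
r.clamp(50);o("clamp")
p=r.observe()["ee_pos"]
r.move_straight(p+[0,0,.11],speed=.1);o("up")
B=[.497,.3235]
for a in(-20,0,20,45): r.goto(*pose([*B,.155],90,a,-1))
r.hold(.3);o("turned")
p,q=pose([*B,.056],90,45,-1)
r.move_straight(p,speed=.1);r.hold(.2)
print(r.move_straight(p-[0,0,.022],speed=.015,contact_N=3));o("down")
cv2.imwrite("pics/flip.png",np.hstack([cv2.resize(viewer.camera("scene")[140:280,220:400],(400,311)),cv2.resize(viewer.camera("top")[190:330,180:360],(400,311))])[:,:,::-1])
E
```

```text
seam [0.49568078 0.32140603 0.078     ]
clamp 15.3 [0.4974 0.3083 0.0339] [-0.8  1.7  4.6] 0.695 49.4
up 16.6 [0.497 0.308 0.143] [-0.5 -0.6 -2. ] 0.696 48.9
turned 18.8 [0.497  0.3413 0.1387] [ 0.3 -0.3 -2.9] 0.698 48.8
True
down 20.9 [0.497  0.3406 0.0285] [ 0.4 -1.1  3.1] 0.694 49.5
```

View pics/flip.png

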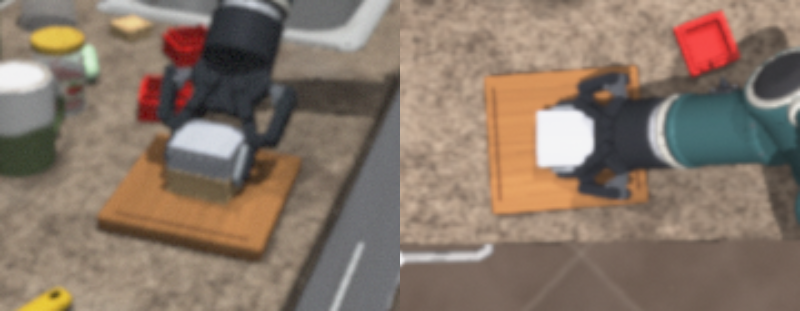

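Upside down on the board, steel on top and wooden lid below, at left-half (205,160). I release it, then grip only the steel body from straight above.

```bash
python3 - <<'E'
from h import *
s=r.observe();p0=s["ee_pos"];d=R.from_quat(s["orientation"]).as_matrix()[:,2]
r.ungrasp();r.hold(.2);o("open")
r.move_straight(p0-.1*d,speed=.12)
q=pose([0,0,0],90,0,-1)[1]
B=np.array([.497,.3225,0])
r.goto(B+[0,0,.17],q)
print(r.move_straight(B+[0,0,.0475],speed=.1,contact_N=8));o("at")
r.clamp(30);o("clamp")
p=r.observe()["ee_pos"]
r.move_straight(p+[0,0,.03],speed=.03);o("lift1")
r.move_straight(p+[0,0,.12],speed=.08);o("lift")
cv2.imwrite("pics/lift.png",np.hstack([cv2.resize(viewer.camera("scene")[120:260,220:400],(400,311)),cv2.resize(viewer.camera("top")[190:330,180:360],(400,311))])[:,:,::-1])
E
```

```text
open 21.6 [0.4957 0.3401 0.027 ] [-0.1  0.7 -0.5] 0.998 0.0
False
at 25.1 [0.4977 0.3229 0.0484] [-0.   0.6  0.5] 1.001 0.0
clamp 25.4 [0.4976 0.3228 0.0484] [-0.1  0.2  4.5] 0.692 33.3
lift1 26.6 [0.4974 0.3227 0.0781] [ 0.3 -0.2 -2. ] 0.695 32.8
lift 27.9 [0.4971 0.3225 0.1675] [ 0.8 -0.2 -2.1] 0.695 32.8
```

View pics/lift.png

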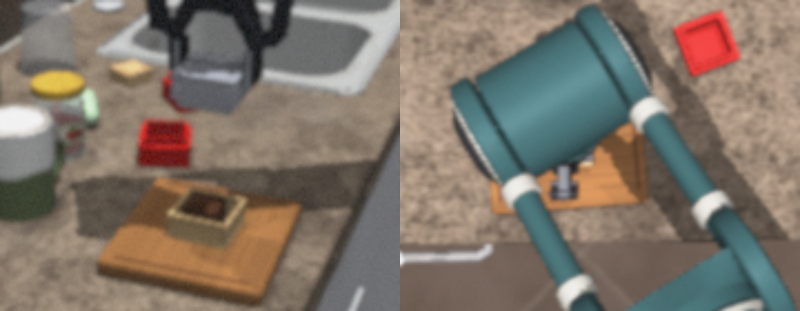

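The tea block sits in the upturned lid on the board, at left-half (207,210), and the gripper holds the empty body mouth down at (212,80). I stand it where the caddy was.

```bash
python3 - <<'E'
from h import *
q=pose([0,0,0],90,0,-1)[1]
C=np.array([.481,.06,0])
r.move_straight(C+[0,0,.165],speed=.15)
r.move_straight(C+[0,0,.022],speed=.1);r.hold(.2);o("near")
print(r.move_straight(C+[0,0,.004],speed=.015,contact_N=3));o("down")
r.ungrasp();r.hold(.2)
r.move_straight(C+[0,0,.15],speed=.12)
r.goto([.35,-.3,.25],q);o("away")
cv2.imwrite("pics/end.png",np.hstack([viewer.camera("scene")[120:320,180:460],viewer.camera("top")[130:330,180:460]])[:,:,::-1])
E
```

```text
near 31.7 [0.4814 0.06   0.0225] [ 0.7  0.  -1.5] 0.696 32.8
True
down 32.4 [0.4809 0.06   0.0123] [-1.7 -0.3  3. ] 0.694 33.5
away 35.8 [ 0.3503 -0.2993  0.2495] [ 0.6  0.4 -0.1] 0.998 0.0
```

View pics/end.png

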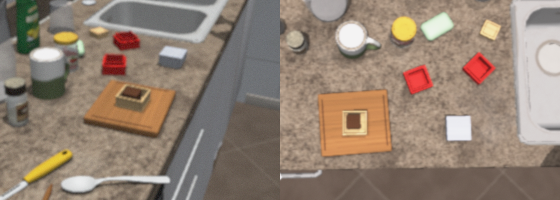

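The tea is on the lid on the board at (355,122), the body stands on the worktop at (458,127), and the jar, mug and spoon are where they were.

```bash
python3 -c "
from station import r
print(r.finish_job())"
```

```text
the job is handed in; nothing more can be done
None
```

The job is handed in at about 36 s of the 66 s allowed: the tea block is on the upturned lid on the board, the empty steel body stands mouth down on the worktop clear of it, and the jam jar, mug and spoon were left alone; the call returned no verdict.

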